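Set up the seed blower

TASK

Get the seed blower ready: set the wide white column tube over the short round spigot on the blower and lower it (do not drop it) until it sits fully home on the housing. Then turn the handwheel clockwise (seen from above), re-gripping as needed, until the broad ribbed spoke points straight at the arrow on the housing. Leave the column and wheel so, let go, and leave the narrow tube and everything else on the bench where they are.

Things in the scene. Friction and masses are not known exactly. Their poses are not given: they have to be found in the camera images.
- column: the wide column: a plain white plastic tube, open at both ends, standing upright on the bench; 60 mm outside diameter, 53 mm inside, 150 mm tall, about 0.14 kg. Origin: centre of its lower end; z along the tube. To be told from the narrow column, which is as tall, by its width; which of the two stands left or right varies
- column_mid (a point): point on the axis of the wide column at half its length (75 mm above its lower end)
- blower: seed blower, fixed to the bench: grey metal housing 170 mm (its x) by 360 mm (its y) and 55 mm high; origin under its centre on the bench, z up, its -x side faces the robot at yaw 0. On its flat top stand the spigot (at x 0, y +100 mm) and the handwheel (axis at x 0, y -100 mm). A motor 84 mm across and up to 88 mm high sticks out 83 mm at its +x side (centred on y +40 mm)
- spigot_base (a point): centre of the foot of the spigot, on the housing's flat top (55 mm above the bench); the column's lower end rests here when home
- spigot_tip (a point): centre of the spigot's upper end. The spigot is an upright solid-looking aluminium stub of 49 mm diameter and 45 mm high; its last 9 mm taper to 37 mm diameter
- gate_wheel (a joint): angle of the handwheel in rad, growing clockwise as seen from above; stops at 0 and at 3.6; stiff enough to stay where it is left. The ribbed spoke points at the arrow at 2.7. It starts between 0 and 0.6
- wheel_centre (a point): point on the wheel's upright axis at the height of the middle of the rim (95 mm above the bench, 40 mm above the housing). Aluminium wheel: round rim bar 12 mm thick with its centre line 64 mm from the axis, three round spokes 10 mm thick at 120 degrees, hub 30 mm across, its top 7 mm above the rim's middle
- wheel_rib (a point): point above the rim (12 mm above its middle) at the outer end of the ribbed spoke. One of the three spokes is topped by a raised flat-topped rib, 60 mm long and 18 mm wide (broader than the other spokes), from the hub to 8 mm past the rim's centre line, its top 12 mm above the rim's middle: it is the wheel's pointer; it turns with the wheel
- index_arrow (a point): tip of the raised arrow on the housing's top between wheel and spigot, 75 mm from the wheel's axis, pointing at that axis; about 45 mm long, 30 mm wide and 6 mm high, lower than the wheel
- narrow_column: narrow column: white plastic tube like the wide one and as tall (150 mm) but 42 mm outside diameter, standing upright; origin at the centre of its lower end. Does not fit. Bystander: leave it where it is.
- seed_jar: closed amber jar, 72 mm across, 100 mm tall; origin at the centre of its underside. Bystander: leave it where it is.
- wash_bottle: grey plastic bottle with white cap, 64 mm across, 160 mm tall; origin at the centre of its underside. Bystander: leave it where it is.
- beaker: white porcelain beaker, 68 mm across, 80 mm tall; origin at the centre of its underside. Bystander: leave it where it is.
- scoop: steel sample spoon, 160 mm long, lying flat; origin under its middle. Bystander: leave it where it is.

How it is judged:
By the outcome, as a careful person would: the job done as asked, in the order asked, and still so for the second after the job is handed in, with the robot touching nothing.
It also fails if it takes over 72 s, if anything falls off the work surface, if the arm or the gripper's body presses on something with over 40 N, if the wrist force passes 120 N, or if a joint passes its speed limit or range.

ROBOT

A 6-joint arm with a two-finger parallel gripper is mounted at the origin on the work surface. World frame = base frame: x ahead of the robot, y to its left, z up, the work surface at z = 0. Lengths are in m, angles in rad, forces in N, time in s.
With the tool pointing down it reaches from about 0.35 to 0.875 m from the base axis. Payload 4.2 kg.
Tool frame: the origin (TCP) lies at the centre of the arm's flange, where the gripper is bolted on; the fingertips stand 173 mm ahead of it and the grasp point (between the pads) lies robot.grasp_offset ahead of it (robot.grasp_offset is the distance from the TCP to the grasp point, in m); z points along the fingers, x is the direction in which the jaws open and shut, and the axes are right-handed (so a half turn about z gives the same grasp; the last joint's range is limited). The gripper opens to 85 mm and grips with 20 to 120 N. Pads are 22 mm wide; open, the fingers measure 114 mm over their backs; the gripper's body (76 mm by 85 mm) begins 54 mm behind the grasp point. The pads swing forward as they close: fully open they stand 13 mm farther back than shut.
Start: joints at [1.545, 0.385, 0.008, 0, -1.194, -0.259], TCP at [0.176, 0.6, 0.405] pointing down, gripper open.
Joint ranges: [-3.14, 3.14], [-1.21, 2.06], [-1.07, 1.41], [-3.16, 2.05], [-2.99, -0.16], [-3.1, 3.1]. Speed limits (rad/s): [2.79, 2.79, 3.14, 3.14, 3.14, 3.14].

INTERFACE

Orientations are given as a unit quaternion [x, y, z, w].
In Python, from rig import robot, optics gives the robot as it stands. The module is installed in compiled form; this text tells all that it offers.
- The arm moves only by the shell command python3 -m inch 'ROWS' [OPENING]. ROWS is JSON, a list of rows, each a list of 6 numbers: the shift along the world's x, y, z in m, then the turn, a rotation vector about the world's x, y, z in degrees. A call has exactly 5 rows; each row is the pose to reach, as a shift and turn from the pose commanded when the call began; what a row does not reach only later rows make up. A row lasts 1/8 s, in which the tool goes at most 62.5 mm and 10.7 degrees, less where a joint would pass 70% of its speed; a pose out of reach is approached as far as the arm can. A call with a gripper value outside its range is refused whole. OPENING is the gripper command: -1 is shut, 1 is fully open, values between are in proportion, set as the call begins (- or left out, the last holds). The fingers move at their own pace and stop on an object; the grip force is fixed at half the most. Time passes only in rows, so rows that repeat a pose let the fingers close, or fill a call up. It gives the time, the measured TCP pose, the force and the opening at its end, in the units of the state.
- robot.get_state(): the state, without advancing time (a new reading comes with each control period).
- optics.read_camera(name): name is "side" or "top" or "wrist"; returns the picture (384x512x3 uint8, red, green, blue); there is no depth.
- optics.calibration(name): a dict with "fx", "fy", "cx", "cy" (pixels), "rvec" (rotation vector, rad) and "tvec" (3), from world to camera coordinates, as OpenCV has them; the wrist camera has in their place "mount" (4x4, takes a point from camera to tool coordinates, whose origin is the TCP and whose axes are the tool frame's). Camera axes: x right, y down, z forward; pixel columns grow to the right and rows downward; lengths in m; the calibration is good to about 2 mm. The wrist camera is an equidistant fisheye: a pixel r from the principal point sees the ray r / f radians off the axis. A picture is of the moment at which its call begins: read the wrist's pose just before it. calibration takes no time and is no camera call.
- robot.hand_in(): hands the job in, once; it reports no verdict.
The state is a dict: "time": time; "joint_positions": joint angles; "dq": joint speeds; "joint_torque": joint torques, N m; "ee_pos": TCP position; "eef_rot": TCP orientation; "contact_force": force on the tool from outside, world axes, zero at the start; "ft_torque": the same for the moment, N m; "finger_gap": finger opening in m.
Only numpy, scipy, OpenCV 4.12 (cv2) and the standard library are available. Lean on these libraries where they do the work, as an engineer would, in place of code of your own. Each camera call takes 0.05 s, during which the arm holds its last target.

## Working session

There is one attempt and no reset: what is moved stays moved. The work goes in short steps, Python scripts to look and compute and a shell command to move; the robot and the scene stay as the last step left them, time stands still between calls to the robot, and variables do not carry over. Pictures are saved under pics/ and viewed, and the job is handed in when it is done.

```bash
mkdir -p pics
python3 - <<'E'
from rig import robot, optics
import cv2, numpy as np
s=robot.get_state()
for k,v in s.items(): print(k,np.round(v,4))
print(robot.grasp_offset)
for n in ["side","top","wrist"]:
    im=optics.read_camera(n); cv2.imwrite(f"pics/{n}0.png",cv2.cvtColor(im,cv2.COLOR_RGB2BGR)); print(n,optics.calibration(n))
E
```

```text
time 0.0
joint_positions [ 1.5446e+00  3.8560e-01  6.6000e-03 -5.0000e-04 -1.1940e+00 -2.5860e-01]
dq [-0.0003  0.0001  0.0008  0.0013  0.001  -0.0016]
joint_torque [-1.00000e-04 -3.92292e+01  1.88400e+01  4.18630e+00 -4.70000e-03
 -0.00000e+00]
ee_pos [0.1755 0.5996 0.4036]
eef_rot [-5.995e-01  8.004e-01 -7.000e-04 -8.000e-04]
contact_force [-0.5554  0.5832 -0.0709]
ft_torque [0.0049 0.0512 0.0139]
finger_gap 0.0856
0.1547
side {'fx': 348.77646822820344, 'fy': 348.77646822820344, 'cx': 253.49980199676148, 'cy': 196.3871903980749, 'rvec': array([ 0.26211206, -2.64912817,  1.43999654]), 'tvec': array([0.52671706, 0.12459999, 0.77001797])}
top {'fx': 453.5421821728811, 'fy': 453.5421821728811, 'cx': 257.23760826502826, 'cy': 192.8067389237953, 'rvec': array([ 2.18593622, -2.19275686,  0.08101394]), 'tvec': array([-0.00781869,  0.51700433,  1.35182265])}
wrist {'fx': 297.3186396354542, 'fy': 297.3186396354542, 'cx': 255.1227150693237, 'cy': 191.10783596037658, 'mount': array([[ 9.99999889e-01,  2.24305244e-04,  4.14153823e-04,
        -9.06643138e-04],
       [-3.34399384e-04,  9.57350848e-01,  2.88927747e-01,
        -7.48131825e-02],
       [-3.31682505e-04, -2.88927853e-01,  9.57350816e-01,
         3.04069040e-02],
       [ 0.00000000e+00,  0.00000000e+00,  0.00000000e+00,
         1.00000000e+00]])}
```

View pics/side0.png

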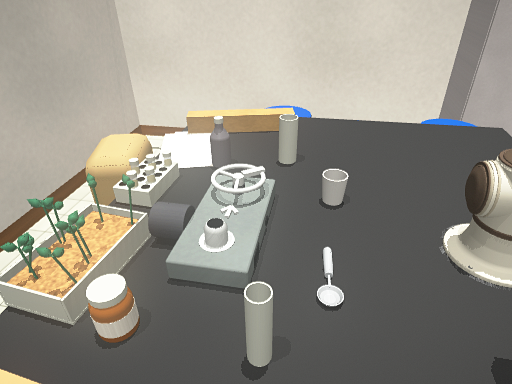

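View pics/top0.png

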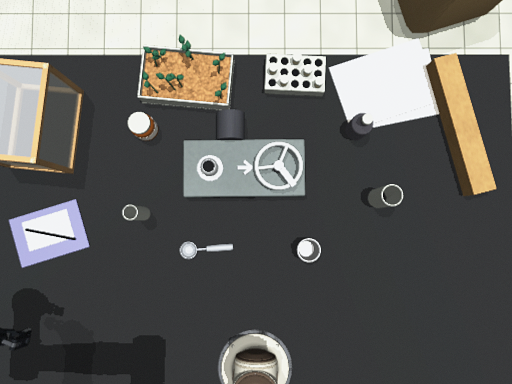

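View pics/wrist0.png

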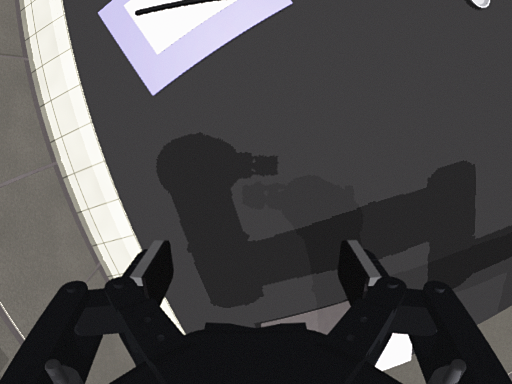

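Top view: blower centred near (244,168), spigot (209,167), wheel (278,166), arrow (247,167) pointing at the wheel. The tube at (390,195) looks wider than the tube at (130,212). I'll zoom in and measure.

```bash
cat > h.py <<'E'
import numpy as np, cv2
from scipy.spatial.transform import Rotation as R
from rig import robot, optics
def rays(n,px,state=None):
    c=optics.calibration(n); px=np.atleast_2d(np.float64(px))
    d=(px-[c['cx'],c['cy']])/[c['fx'],c['fy']]
    if n=='wrist':
        th=np.linalg.norm(d,axis=1,keepdims=True)
        v=np.c_[d*np.sinc(th/np.pi)/np.sinc(0)/1.0,np.cos(th)]
        M=c['mount']; T=np.eye(4); T[:3,:3]=R.from_quat(state['eef_rot']).as_matrix(); T[:3,3]=state['ee_pos']; T=T@M
        return T[:3,3], v@T[:3,:3].T
    Rm=R.from_rotvec(c['rvec']).as_matrix(); o=-Rm.T@c['tvec']
    return o, np.c_[d,np.ones(len(d))]@Rm
def onz(n,px,z,state=None):
    o,v=rays(n,px,state); return o+v*((z-o[2])/v[:,2])[:,None]
def proj(n,P,state=None):
    c=optics.calibration(n); P=np.atleast_2d(np.float64(P))
    if n=='wrist':
        M=c['mount']; T=np.eye(4); T[:3,:3]=R.from_quat(state['eef_rot']).as_matrix(); T[:3,3]=state['ee_pos']; T=T@M
        q=(P-T[:3,3])@T[:3,:3]; r=np.linalg.norm(q[:,:2],axis=1); th=np.arctan2(r,q[:,2])
        return q[:,:2]/r[:,None]*th[:,None]*c['fx']+[c['cx'],c['cy']]
    q=P@R.from_rotvec(c['rvec']).as_matrix().T+c['tvec']
    return q[:,:2]/q[:,2:]*c['fx']+[c['cx'],c['cy']]
def tri(a,b):
    # a,b: (o,v)
    (o1,v1),(o2,v2)=a,b; v1=v1[0];v2=v2[0]
    t=np.linalg.lstsq(np.c_[v1,-v2],o2-o1,rcond=None)[0]
    p,q=o1+t[0]*v1,o2+t[1]*v2
    return (p+q)/2,np.linalg.norm(p-q)
def pic(n,f,crop=None,k=1):
    im=cv2.cvtColor(optics.read_camera(n),cv2.COLOR_RGB2BGR)
    cv2.imwrite(f"pics/{f}_raw.png",im); 
    if crop: x0,y0,x1,y1=crop; im=im[y0:y1,x0:x1]
    if k!=1: im=cv2.resize(im,None,fx=k,fy=k,interpolation=cv2.INTER_CUBIC)
    cv2.imwrite(f"pics/{f}.png",im)
E
python3 - <<'E'
import cv2
t=cv2.imread('pics/top0.png'); s=cv2.imread('pics/side0.png')
f=lambda im,a,b,c,d,k:cv2.resize(im[b:d,a:c],None,fx=k,fy=k,interpolation=cv2.INTER_CUBIC)
cv2.imwrite('pics/t1.png',f(t,170,110,330,220,5))
a=f(t,100,180,170,250,5);b=f(t,355,160,425,230,5)
import numpy as np
cv2.imwrite('pics/t2.png',np.hstack([a,b]))
cv2.imwrite('pics/s1.png',f(s,160,90,320,290,3))
E
```

```text
(no output)
```

View pics/t1.png

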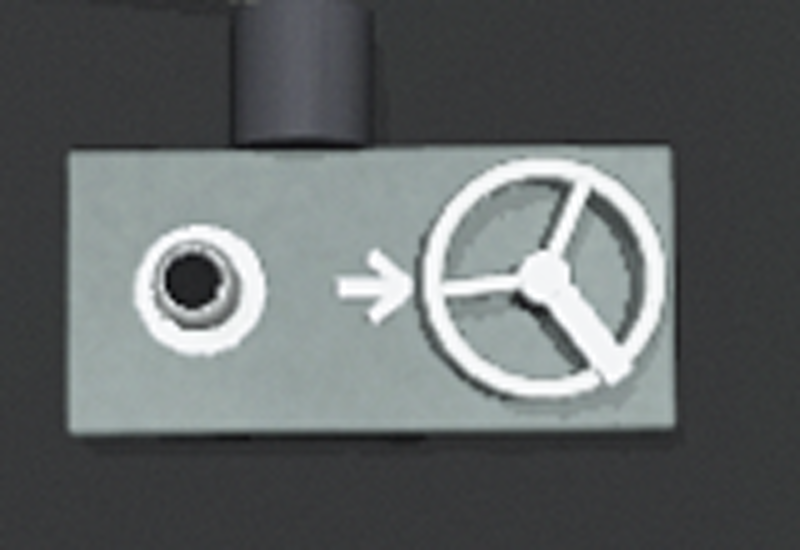

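View pics/t2.png

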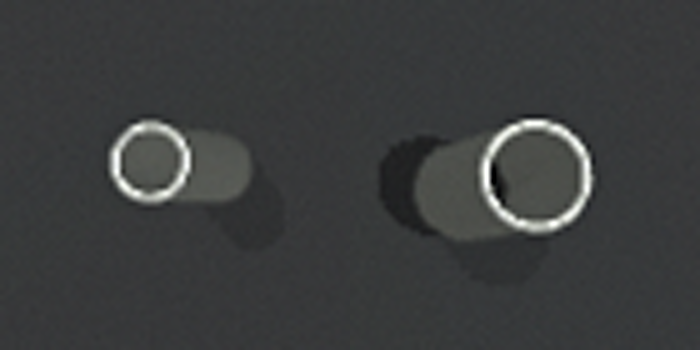

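View pics/s1.png

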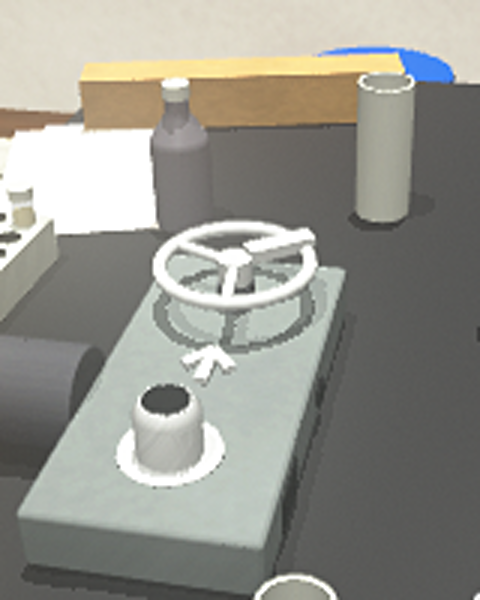

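The right tube is the wide one: rim about 22 px against 16 px. Now to measure by contours and two views.

```bash
cat > m1.py <<'E'
from h import *
t=cv2.imread('pics/top0.png'); s=cv2.imread('pics/side0.png')
def ell(im,x0,y0,x1,y1,th,inv=False,label='',minA=20):
    g=cv2.cvtColor(im,cv2.COLOR_BGR2GRAY)[y0:y1,x0:x1]
    g=cv2.resize(g,None,fx=4,fy=4,interpolation=cv2.INTER_CUBIC)
    m=((g<th) if inv else (g>th)).astype(np.uint8)
    cs,_=cv2.findContours(m,cv2.RETR_CCOMP,cv2.CHAIN_APPROX_NONE)
    out=[]
    for c in cs:
        if len(c)<30: continue
        e=cv2.fitEllipse(c); ce=(np.array(e[0])+.5)/4-.5+[x0,y0]
        out.append((ce,np.array(e[1])/4,e[2])); print(label,np.round(ce,2),np.round(np.array(e[1])/4,2),round(e[2]),cv2.contourArea(c)/16)
    return out
if __name__=='__main__':
    ell(t,375,180,410,210,150,label='wide top'); ell(t,115,195,145,225,150,label='narrow top')
    ell(t,195,150,225,185,60,True,label='spig hole top'); ell(t,193,150,227,185,190,label='spig flange top')
    ell(t,250,138,306,194,195,label='wheel top')
    ell(s,270,110,305,170,175,label='wide side'); ell(s,200,210,235,255,70,True,'spig hole side')
    ell(s,195,210,240,255,200,label='spig flange side'); ell(s,205,160,270,198,195,label='wheel side')
    for z in(0.05,.055,.06): pass
E
python3 m1.py
```

```text
wide top [391.8  194.61] [21.64 22.16] 146 376.53125
wide top [391.8  194.61] [18.88 19.19] 127 284.0625
narrow top [129.64 211.92] [15.37 15.68] 51 188.78125
narrow top [129.64 211.89] [12.73 12.99] 35 129.46875
spig hole top [207.95 165.72] [10.17 10.26] 87 81.46875
spig flange top [203.93 170.37] [1.16 4.61] 130 3.03125
spig flange top [214.03 168.12] [1.42 5.6 ] 24 3.96875
spig flange top [209.5  167.58] [25.93 26.19] 64 532.90625
spig flange top [208.87 166.95] [17.82 18.61] 134 261.5
wheel top [250.61 166.89] [2.43 7.01] 2 11.0
wheel top [278.47 165.1 ] [47.56 48.07] 121 1795.625
wheel top [272.85 176.37] [15.66 29.74] 116 358.25
wheel top [291.   162.47] [15.33 29.22] 167 340.59375
wheel top [270.86 155.09] [15.94 30.53] 53 376.34375
wide side [288.41 116.66] [ 7.5  17.62] 92 35.28125
wide side [283.11 111.94] [ 5.1 33.6] 91 107.6875
spig flange side [216.35 239.9 ] [22.19 34.61] 83 288.28125
spig flange side [214.85 224.35] [16.62 19.39] 77 108.0
spig flange side [235.14 210.76] [2.79 6.19] 89 11.03125
spig flange side [227.24 212.78] [4.79 8.18] 41 28.0
spig flange side [222.3  210.13] [1.3  4.04] 87 3.375
wheel side [251.78 196.11] [3.03 3.68] 84 7.5625
wheel side [226.06 194.86] [ 5.05 15.85] 103 50.6875
wheel side [251.7  194.37] [ 7.64 16.79] 72 49.6875
wheel side [233.25 122.77] [ 30.84 162.94] 156 5.4375
wheel side [208.97 192.16] [ 6.09 14.25] 19 46.15625
wheel side [229.77 183.05] [2.44 4.94] 86 7.875
wheel side [267.63 180.64] [3.27 4.02] 147 5.59375
wheel side [237.18 177.61] [25.79 53.25] 85 853.125
wheel side [249.   184.54] [1.47 3.53] 82 3.8125
wheel side [225.42 180.18] [11.9  22.05] 114 149.375
wheel side [208.1  162.64] [6.89 8.51] 95 40.75
```

```bash
cat > m2.py <<'E'
from h import *
from m1 import ell
def T(n,a,b):
    p,e=tri(rays('top',a),rays('side',b)); print(n,np.round(p,4),'gap',round(e,4))
T('wide rim',(391.8,194.61),(288.4,117.3))
T('spig tip',(207.95,165.72),(214.7,223.8))
T('spig flange',(209.5,167.58),(216.35,239.9))
T('wheel rim',(278.47,165.1),(237.18,177.6))
W=onz('top',(391.8,194.61),.15)[0]; N=onz('top',(129.64,211.9),.15)[0]
print('W',W,'N',N)
for d in (21.9,19.0): print('dia',np.linalg.norm(onz('top',(391.8+d/2,194.61),.15)-onz('top',(391.8-d/2,194.61),.15)))
st=onz('top',(207.95,165.72),.1)[0]; sb=onz('top',(209.5,167.58),.056)[0]
wc=onz('top',(278.47,165.1),.095)[0]
print('tip',st,'base',sb,'wheel',wc,'dist',np.linalg.norm(wc-sb))
print('dia flange',26/453.5*1.29,'hole',10.2/453.5*1.25)
# housing corners in crop t1: (68,152)(670,147)(677,428)(68,433)
C=np.array([(68,152),(670,147),(677,428),(68,433)])/5+[170,110]-.4
H=onz('top',C,.055); print(H, H.mean(0), [np.linalg.norm(H[i]-H[(i+1)%4]) for i in range(4)])
# rib end, arrow tip
ribe=onz('top',np.array([[617,372]])/5+[170,110]-.4,.107)[0]; hub=onz('top',np.array([[543,277]])/5+[170,110]-.4,.102)[0]
tip=onz('top',np.array([[415,287]])/5+[170,110]-.4,.06)[0]
print('ribend',ribe,'hub',hub,'tip',tip,np.linalg.norm((ribe-wc)[:2]),np.linalg.norm((tip-wc)[:2]))
ang=lambda v:np.degrees(np.arctan2(v[1],v[0]))
print('rib ang',ang(ribe-wc),ang(ribe-hub),'arrow',ang(tip-wc),'spig',ang(sb-wc))
E
python3 m2.py
python3 - <<'E'
import sys; sys.path.insert(0,'.')
from h import *
print(proj('side',[[.5,-.3,.15],[.5,0,0]]))
for n in('top','side'): print(n,rays(n,(256,192)))
E
```

```text
wide rim [ 0.5027 -0.3774  0.1456] gap 0.001
spig tip [0.5899 0.1316 0.097 ] gap 0.0009
spig flange [0.5899 0.1314 0.054 ] gap 0.0008
wheel rim [ 0.5924 -0.0699  0.0925] gap 0.0023
W [ 0.50191202 -0.37613903  0.15      ] N [0.45697499 0.3379541  0.15      ]
dia 0.05990735220312548
dia 0.051974414922406106
tip [0.58906888 0.13114373 0.1       ] base [0.58921951 0.13110744 0.056     ] wheel [ 0.59097646 -0.07000325  0.095     ] dist 0.20486481868719392
dia flange 0.07395810363836826 hole 0.028114663726571114
[[ 0.67163549  0.20927813  0.055     ]
 [ 0.67381893 -0.14711128  0.055     ]
 [ 0.50696666 -0.14950985  0.055     ]
 [ 0.50508426  0.20797345  0.055     ]] [0.58937633 0.03015761 0.055     ] [np.float64(0.3563961004168658), np.float64(0.1668695035899393), np.float64(0.35748825521893834), np.float64(0.16655633662780908)]
ribend [ 0.535527   -0.11010725  0.107     ] hub [ 0.59035528 -0.06886481  0.102     ] tip [0.59010357 0.00418579 0.06      ] 0.06843225783621854 0.07419417032531438
rib ang -144.12354640336295 -143.04911525652267 arrow 90.67410348412815 spig 90.50053688641336
[[286.28897011 125.06979652]
 [268.68326803 227.30339754]]
top (array([ 0.42347595, -0.00156201,  1.38399594]), array([[ 0.07005689, -0.00302107, -0.99754374]]))
side (array([0.38679194, 0.67341042, 0.53178387]), array([[ 0.17678615, -0.82839499, -0.53171234]]))
```

Two-view heights check out: rim 146 mm, tip 97 mm, flange 54 mm, wheel 93 mm (calibration is about 2 mm). Column is at (0.502,-0.377), spigot (0.590,0.131), wheel (0.591,-0.070). The rib is at about -143.5° and the arrow at 90.5°, so about 126° clockwise is needed. Moving to the column.

```bash
python3 -m inch '[[0.04,-0.045,0,0,0,0],[0.08,-0.09,0,0,0,0],[0.12,-0.135,0,0,0,0],[0.16,-0.18,0,0,0,0],[0.2,-0.225,0,0,0,0]]' 1
python3 -m inch '[[0.015,-0.06,0,0,0,0],[0.03,-0.12,0,0,0,0],[0.045,-0.18,0,0,0,0],[0.06,-0.24,0,0,0,0],[0.075,-0.3,0,0,0,0]]'
python3 -m inch '[[0.012,-0.06,0,0,0,0],[0.024,-0.12,0,0,0,0],[0.036,-0.18,0,0,0,0],[0.048,-0.24,0,0,0,0],[0.051,-0.3,0,0,0,0]]'
python3 -m inch '[[0,-0.05,0,0,0,0],[0,-0.1,0,0,0,0],[0,-0.15,0,0,0,0],[0,-0.15,0,0,0,0],[0,-0.15,0,0,0,0]]'
python3 - <<'E'
from h import *
s=robot.get_state(); pic('wrist','w1'); print(np.round(s['joint_positions'],3),s['ee_pos'],s['eef_rot'],s['time'])
print(proj('wrist',[[.502,-.3765,.15]],s))
E
```

```text
time: 0.78
ee_pos: [0.3765, 0.3731, 0.4046]
eef_rot: [-0.6, 0.8, -0.0, -0.0]
contact_force: [1.1, 0.8, 0.2]
finger_gap: 0.0852
time: 1.4
ee_pos: [0.4505, 0.0728, 0.4049]
eef_rot: [-0.6, 0.8, -0.0, 0.0]
contact_force: [0.9, 0.8, -0.4]
finger_gap: 0.0853
time: 2.02
ee_pos: [0.5018, -0.2273, 0.4044]
eef_rot: [-0.6, 0.8, 0.0, -0.0]
contact_force: [0.9, 0.1, 0.1]
finger_gap: 0.0852
time: 2.65
ee_pos: [0.5014, -0.3751, 0.4041]
eef_rot: [-0.599, 0.8, 0.001, -0.0]
contact_force: [0.2, -0.0, 0.4]
finger_gap: 0.0852
[-0.384  0.387  0.011 -0.    -1.195  1.67 ] [ 0.50136014 -0.37508208  0.40409222] [-5.99363371e-01  8.00476801e-01  6.43528296e-04 -1.65918912e-04] 2.65
[[257.79605251 198.33901569]]
```

View pics/w1.png

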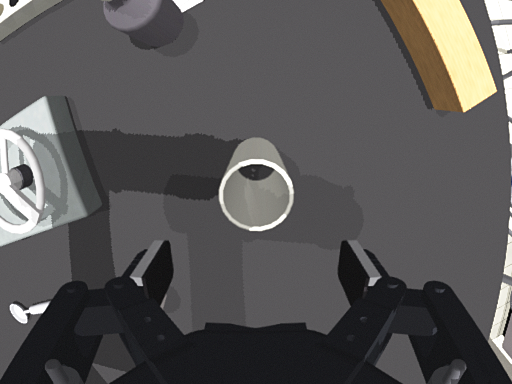

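The rim centre is at about (256,195) in the wrist view; predicted (257.8,198.3). Fitting it.

Run:
```python
from h import *
from m1 import ell
im=cv2.imread('pics/w1_raw.png'); s=robot.get_state()
for e in ell(im,205,150,310,240,175):
    if 60<e[1].max()<90: print(onz('wrist',e[0],.15,s),onz('wrist',e[0],.146,s), tri(rays('top',(391.8,194.61)),rays('wrist',e[0],s)))
```

```text
[256.04 194.17] [72.14 74.15] 91 4200.25
 [255.68 194.9 ] [62.98 66.87] 90 3305.34375
[[ 0.50588428 -0.37561561  0.15      ]] [[ 0.5046757  -0.37527608  0.146     ]] (array([ 0.50332789, -0.37630725,  0.14561246]), np.float64(0.0032091972326466246))
[[ 0.5053811  -0.37517726  0.15      ]] [[ 0.50416354 -0.37482991  0.146     ]] (array([ 0.50322377, -0.37594796,  0.14687276]), np.float64(0.00314318668153692))
```

Views agree to about 3 mm. I'll take (0.5035,-0.376), descend 138 mm and grip.

```bash
python3 -m inch '[[0.0015,-0.001,-0.03,0,0,0],[0.0015,-0.001,-0.06,0,0,0],[0.0015,-0.001,-0.09,0,0,0],[0.0015,-0.001,-0.12,0,0,0],[0.0015,-0.001,-0.138,0,0,0]]'
python3 -m inch '[[0,0,0,0,0,0],[0,0,0,0,0,0],[0,0,0,0,0,0],[0,0,0,0,0,0],[0,0,0,0,0,0]]' -1
python3 - <<'E'
from h import *
s=robot.get_state(); pic('wrist','w2'); pic('top','t3',(340,150,450,230),5); print(s['ee_pos'],s['finger_gap'],s['contact_force'])
E
```

```text
time: 3.32
ee_pos: [0.5031, -0.3744, 0.2655]
eef_rot: [-0.6, 0.8, 0.001, -0.0]
contact_force: [0.3, -0.7, 0.9]
finger_gap: 0.085
time: 3.95
ee_pos: [0.5034, -0.3761, 0.2677]
eef_rot: [-0.6, 0.8, -0.001, 0.001]
contact_force: [-0.3, 1.9, 3.7]
finger_gap: 0.059
[ 0.50335453 -0.37606963  0.26773783] 0.059029818817397495 [-0.29581636  1.9253462   3.7101769 ]
```

View pics/w2.png

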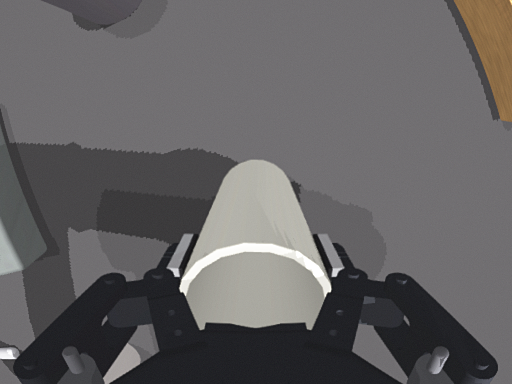

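Gripped with a 59 mm gap, tube between both pads. Lifting and carrying it over the spigot.

```bash
python3 -m inch '[[0,0,0.02,0,0,0],[0,0,0.05,0,0,0],[0,0,0.09,0,0,0],[0,0,0.13,0,0,0],[0,0,0.15,0,0,0]]'
python3 -m inch '[[0.01,0.05,0,0,0,0],[0.02,0.1,0,0,0,0],[0.03,0.15,0,0,0,0],[0.04,0.2,0,0,0,0],[0.05,0.25,0,0,0,0]]'
python3 -m inch '[[0.01,0.055,0,0,0,0],[0.02,0.11,0,0,0,0],[0.03,0.165,0,0,0,0],[0.035,0.22,0,0,0,0],[0.037,0.257,0,0,0,0]]'
python3 -m inch '[[0,0,0,0,0,0],[0,0,0,0,0,0],[0,0,0,0,0,0],[0,0,0,0,0,0],[0,0,0,0,0,0]]'
python3 - <<'E'
from h import *
s=robot.get_state(); pic('wrist','w3'); pic('top','t4',(160,110,320,220),5);pic('side','s4',(140,20,300,270),3); print(s['ee_pos'],s['eef_rot'],s['finger_gap'],s['contact_force'])
E
```

```text
time: 4.68
ee_pos: [0.5029, -0.3765, 0.4189]
eef_rot: [-0.599, 0.8, -0.001, 0.0]
contact_force: [-0.1, -0.3, -0.9]
finger_gap: 0.0587
time: 5.3
ee_pos: [0.553, -0.1248, 0.4161]
eef_rot: [-0.599, 0.8, 0.0, -0.001]
contact_force: [0.7, -0.3, -0.6]
finger_gap: 0.0589
time: 5.92
ee_pos: [0.5901, 0.133, 0.4157]
eef_rot: [-0.6, 0.8, 0.0, -0.001]
contact_force: [-0.0, -0.1, -2.3]
finger_gap: 0.0587
time: 6.55
ee_pos: [0.5901, 0.1301, 0.4168]
eef_rot: [-0.599, 0.801, -0.0, 0.0]
contact_force: [0.2, 0.1, -1.3]
finger_gap: 0.0586
[0.59008484 0.130119   0.41683812] [-5.99185207e-01  8.00610443e-01 -1.51175649e-05  7.38718559e-05] 0.058601624113172025 [ 0.15266385  0.12980474 -1.31692429]
```

View pics/w3.png

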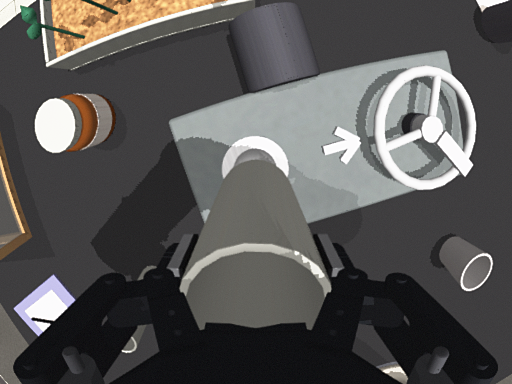

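View pics/t4.png

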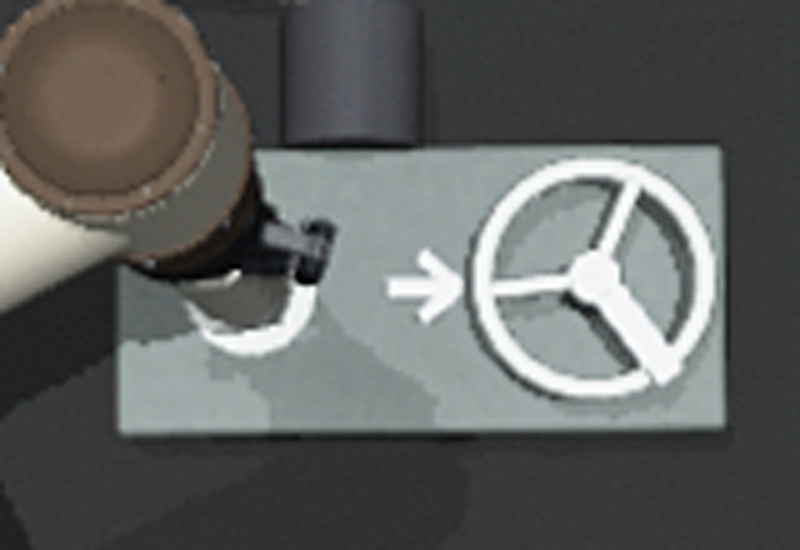

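View pics/s4.png

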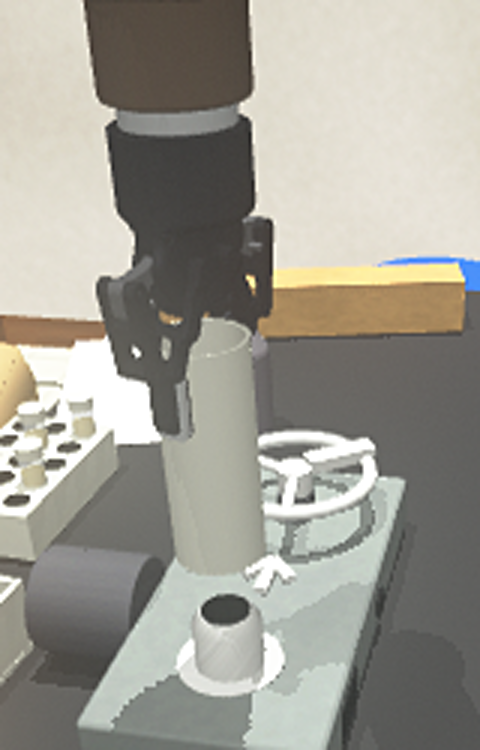

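Gripper holds the tube over the spigot. In the side view the lower end is at crop (218,560) and the spigot tip at (226,608). I'll check position and tilt by comparing tube edges with the projected vertical axis.

Run:
```python
from h import *
im=cv2.imread('pics/s4_raw.png'); s=robot.get_state()
g=cv2.cvtColor(im,cv2.COLOR_BGR2GRAY).astype(float)
x,y=.5901,.1301
for z in (.29,.26,.23,.20,.17,.16): print(z,proj('side',[[x,y,z]])[0].round(1))
for r in range(150,211,10): print(r,g[r,190:240].astype(int).tolist())
w=cv2.imread('pics/w3_raw.png')
print('wrist flange pred', proj('wrist',[[.5895,.1312,.055],[.5895,.1312,.1]],s), 'axis', proj('wrist',[[x,y,.15],[x,y,.3]],s))
cv2.imwrite('pics/w3z.png',cv2.resize(w[120:320,170:340],None,fx=3.5,fy=3,interpolation=cv2.INTER_CUBIC))
```

```text
0.29 [206.5 135.9]
0.26 [208.  151.4]
0.23 [209.4 166.1]
0.2 [210.8 180.1]
0.17 [212.1 193.5]
0.16 [212.5 197.8]
150 [83, 90, 92, 90, 91, 90, 90, 87, 95, 158, 149, 143, 98, 185, 181, 177, 178, 178, 178, 177, 178, 177, 175, 175, 173, 172, 171, 170, 168, 166, 163, 159, 155, 151, 151, 104, 105, 104, 102, 98, 98, 106, 105, 106, 105, 106, 106, 105, 105, 106]
160 [255, 79, 88, 93, 92, 92, 92, 90, 87, 94, 159, 152, 144, 99, 180, 181, 176, 179, 178, 177, 177, 178, 176, 176, 174, 172, 172, 172, 168, 168, 163, 161, 157, 156, 149, 128, 106, 105, 104, 101, 99, 97, 101, 100, 98, 98, 99, 106, 105, 106]
170 [120, 118, 117, 114, 165, 171, 173, 167, 169, 173, 173, 174, 175, 176, 178, 178, 179, 177, 178, 177, 178, 177, 177, 175, 175, 174, 173, 173, 170, 169, 167, 164, 160, 158, 154, 149, 130, 99, 101, 104, 106, 107, 107, 106, 106, 108, 106, 108, 106, 105]
180 [116, 115, 115, 115, 113, 146, 171, 169, 175, 169, 178, 171, 174, 173, 175, 177, 176, 178, 177, 178, 177, 178, 176, 176, 175, 175, 174, 173, 172, 169, 167, 165, 163, 159, 156, 154, 146, 181, 113, 114, 112, 115, 132, 171, 171, 198, 255, 255, 255, 
[... 205 characters left out ...]
254, 254, 255, 255, 255, 255, 255, 255, 255, 255, 255]
200 [110, 111, 110, 109, 110, 110, 108, 105, 162, 168, 169, 173, 174, 176, 177, 179, 172, 174, 175, 176, 175, 176, 175, 175, 175, 175, 175, 174, 172, 172, 169, 168, 165, 162, 160, 158, 154, 147, 173, 209, 205, 207, 209, 212, 138, 142, 141, 137, 186, 184]
210 [82, 83, 83, 82, 74, 151, 210, 201, 200, 201, 201, 204, 178, 173, 184, 176, 177, 178, 179, 172, 175, 173, 175, 174, 174, 175, 175, 174, 174, 183, 170, 193, 255, 255, 246, 165, 167, 255, 255, 255, 255, 186, 199, 255, 255, 255, 255, 255, 204, 203]
wrist flange pred [[255.3961605  170.63909609]
 [255.44720454 180.68457172]] axis [[256.58867669 194.96438392]
 [258.49751624 315.94434215]]
```

View pics/w3z.png

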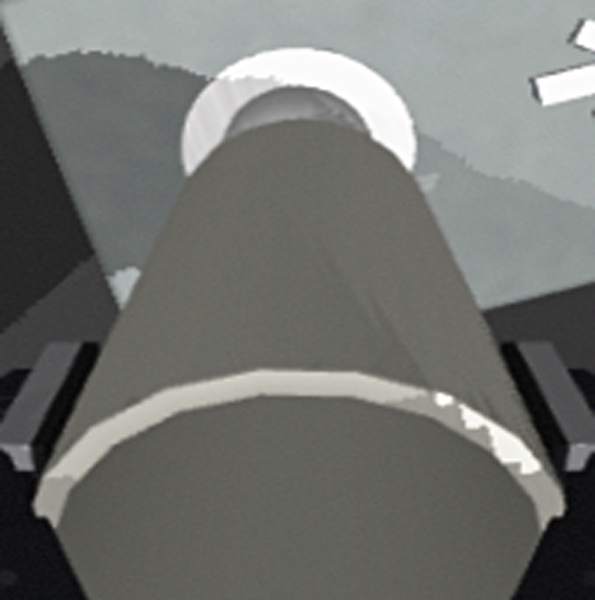

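The wrist flange fit agrees with the spigot at (0.5895,0.1312). The tube is upright and about 1 mm short in y, so I'll correct that and lower it in stages.

```bash
python3 -m inch '[[-0.0005,0.001,-0.012,0,0,0],[-0.0005,0.001,-0.025,0,0,0],[-0.0005,0.001,-0.037,0,0,0],[-0.0005,0.001,-0.047,0,0,0],[-0.0005,0.001,-0.053,0,0,0]]'
python3 -m inch '[[0,0,-0.003,0,0,0],[0,0,-0.006,0,0,0],[0,0,-0.009,0,0,0],[0,0,-0.012,0,0,0],[0,0,-0.015,0,0,0]]'
python3 - <<'E'
from h import *
s=robot.get_state();print(s['ee_pos'],s['contact_force'],s['ft_torque'])
pic('side','s5',(140,60,300,270),3);
E
```

```text
time: 7.32
ee_pos: [0.5895, 0.1318, 0.3627]
eef_rot: [-0.6, 0.8, 0.0, -0.001]
contact_force: [0.2, 0.0, -0.9]
finger_gap: 0.0588
time: 7.95
ee_pos: [0.5896, 0.1318, 0.3486]
eef_rot: [-0.6, 0.8, -0.0, 0.0]
contact_force: [0.3, 0.2, -0.9]
finger_gap: 0.059
[0.58957438 0.13177412 0.34864428] [ 0.28226694  0.20084771 -0.93715539] [-0.00283783  0.00396557  0.01745878]
```

View pics/s5.png

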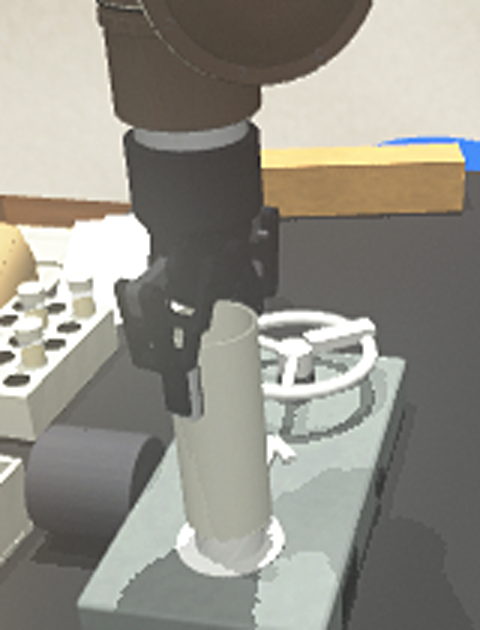

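The tube is over the spigot with no force. Continuing down.

```bash
python3 -m inch '[[0,0,-0.004,0,0,0],[0,0,-0.008,0,0,0],[0,0,-0.012,0,0,0],[0,0,-0.016,0,0,0],[0,0,-0.02,0,0,0]]'
python3 -m inch '[[0,0,-0.001,0,0,0],[0,0,-0.002,0,0,0],[0,0,-0.003,0,0,0],[0,0,-0.004,0,0,0],[0,0,-0.005,0,0,0]]'
```

```text
time: 8.62
ee_pos: [0.5896, 0.1318, 0.3284]
eef_rot: [-0.6, 0.8, 0.0, -0.0]
contact_force: [0.8, 0.1, -0.5]
finger_gap: 0.0588
time: 9.25
ee_pos: [0.5896, 0.1318, 0.3237]
eef_rot: [-0.6, 0.8, -0.0, 0.0]
contact_force: [0.2, 0.2, -1.1]
finger_gap: 0.059
```

```bash
python3 -m inch '[[0,0,-0.0005,0,0,0],[0,0,-0.001,0,0,0],[0,0,-0.0015,0,0,0],[0,0,-0.002,0,0,0],[0,0,-0.002,0,0,0]]'
```

```text
time: 9.88
ee_pos: [0.5896, 0.1317, 0.3227]
eef_rot: [-0.6, 0.8, -0.0, 0.0]
contact_force: [-2.2, -0.8, 4.6]
finger_gap: 0.0585
```

Contact at z 0.3227, exactly 55 mm above the bench grasp height, so it is home. Pressing a hair more, then checking by picture.

```bash
python3 -m inch '[[0,0,-0.0005,0,0,0],[0,0,-0.001,0,0,0],[0,0,-0.001,0,0,0],[0,0,-0.001,0,0,0],[0,0,-0.001,0,0,0]]'
python3 - <<'E'
from h import *
pic('side','s6',(170,90,270,270),4)
E
```

```text
time: 10.5
ee_pos: [0.5895, 0.1317, 0.3227]
eef_rot: [-0.6, 0.8, -0.0, 0.001]
contact_force: [-3.8, -0.6, 7.3]
finger_gap: 0.0587
```

View pics/s6.png

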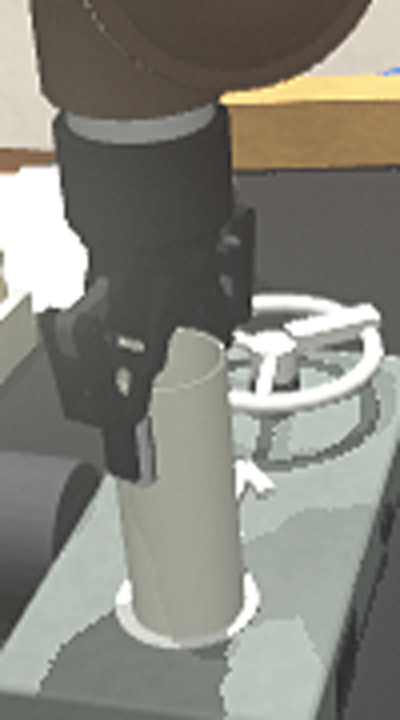

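The tube's foot sits within the white flange ring at crop (187,630), level and home. Releasing and rising.

```bash
python3 -m inch '[[0,0,0.0015,0,0,0],[0,0,0.0015,0,0,0],[0,0,0.0015,0,0,0],[0,0,0.0015,0,0,0],[0,0,0.0015,0,0,0]]' 1
python3 -m inch '[[0,0,0.005,0,0,0],[0,0,0.025,0,0,0],[0,0,0.05,0,0,0],[0,0,0.075,0,0,0],[0,0,0.1,0,0,0]]'
python3 -m inch '[[0.011,-0.033,0,0,0,-7.5],[0.022,-0.066,0,0,0,-15],[0.033,-0.099,0,0,0,-22.5],[0.044,-0.132,0,0,0,-30],[0.0535,-0.1635,0,0,0,-37]]' -0.1
python3 -m inch '[[0,0,0,0,0,0],[0,0,0,0,0,0],[0,0,0,0,0,0],[0,0,0,0,0,0],[0,0,0,0,0,0]]'
python3 - <<'E'
from h import *
s=robot.get_state(); pic('wrist','w7');pic('side','s7'); print(s['ee_pos'],s['joint_positions'],s['finger_gap'])
r=R.from_quat(s['eef_rot']).as_matrix(); print(np.degrees(np.arctan2(r[1,0],r[0,0])), r[:,2])
E
```

```text
time: 11.18
ee_pos: [0.5896, 0.1318, 0.322]
eef_rot: [-0.6, 0.8, 0.0, -0.0]
contact_force: [-0.7, -0.6, -0.2]
finger_gap: 0.0854
time: 11.8
ee_pos: [0.5895, 0.1317, 0.4235]
eef_rot: [-0.6, 0.8, -0.0, 0.0]
contact_force: [1.2, -0.8, -0.0]
finger_gap: 0.0858
time: 12.42
ee_pos: [0.6433, -0.0328, 0.4226]
eef_rot: [-0.313, 0.95, -0.0, 0.0]
contact_force: [0.4, -0.3, 0.7]
finger_gap: 0.0386
time: 13.05
ee_pos: [0.643, -0.0311, 0.4224]
eef_rot: [-0.315, 0.949, -0.0, 0.0]
contact_force: [-0.5, -0.0, 0.4]
finger_gap: 0.0384
[ 0.64299197 -0.03112443  0.42237635] [ 2.02490482e-01  4.06256116e-01  8.58543138e-02  2.88525451e-06
 -1.25016989e+00  4.38728240e-01] 0.03835407121376757
-143.26082082131308 [ 2.20596441e-04  4.24940404e-05 -9.99999975e-01]
```

View pics/w7.png

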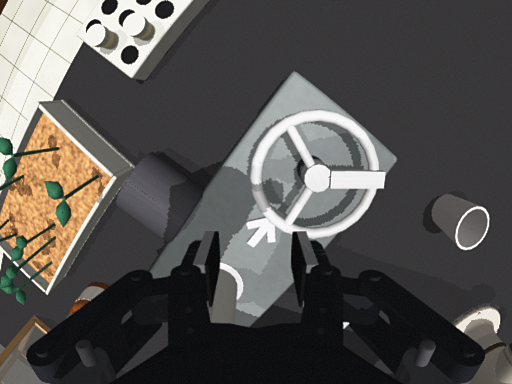

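View pics/s7.png

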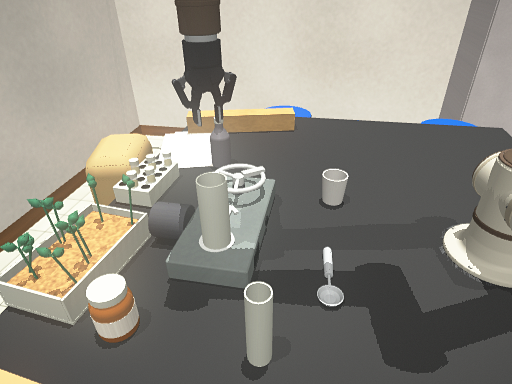

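The column stands home at side (214,210). In the wrist view the hub is at (318,178), the rib points to (384,180) and the arrow is at (265,228). Measuring the wheel from here.

Run:
```python
from h import *
from m1 import ell
s=robot.get_state(); im=cv2.imread('pics/w7_raw.png')
ell(im,300,160,333,195,235,label='hub')
print('proj grip',proj('wrist',[[.643,-.031,.095]],s),'centre',proj('wrist',[[.5915,-.07,.095],[.5915,-.07,.102]],s))
for z,p in((.102,(318,178)),): print(onz('wrist',p,z,s))
# rim points by hand: outer rim extremes
g=cv2.cvtColor(im,cv2.COLOR_BGR2GRAY)
m=(g>195).astype(np.uint8); m[245:]=0; m[:105]=0; m[:,:245]=0; m[:,388:]=0
n,l,st,c=cv2.connectedComponentsWithStats(m); k=l[178,318]; mm=(l==k).astype(np.uint8)
# cast mask pixels to rim plane, fit circle
ys,xs=np.nonzero(mm); P=onz('wrist',np.c_[xs,ys],.095,s)[:,:2]
c=np.array([.5915,-.07])
from scipy.optimize import least_squares
for i in range(5):
    r=np.linalg.norm(P-c,axis=1); a=np.degrees(np.arctan2(*(P-c).T[::-1]))
    q=P[(r>.052)&(r<.076)&(abs((a+143.5+180)%360-180)>14)]
    f=least_squares(lambda v:np.linalg.norm(q-v[:2],axis=1)-v[2],[*c,.064]); c=f.x[:2]
print('rim fit',f.x,len(q))
r=np.linalg.norm(P-c,axis=1);
# rib: pixels cast at z=.107
Q=onz('wrist',np.c_[xs,ys],.107,s)[:,:2]; d=Q-c; r=np.linalg.norm(d,axis=1); a=np.degrees(np.arctan2(d[:,1],d[:,0]))
w=(abs((a+143.5+180)%360-180)<25)&(r>.025)&(r<.055); 
dm=d[w]; print('rib ang',np.degrees(np.arctan2(*dm.mean(0)[::-1])))
cv2.imwrite('pics/mask.png',mm*255)
```

```text
hub [308.12 192.37] [3.71 5.82] 45 15.09375
hub [331.67 181.28] [ 1.58 20.17] 1 20.4375
hub [317.25 177.63] [24.14 26.32] 18 494.4375
hub [309.66 162.27] [4.31 7.22] 139 20.28125
proj grip [[256.2479778  176.98825901]] centre [[318.09364763 176.77279813]
 [319.47594277 178.43609408]]
[[ 0.59303537 -0.06941567  0.102     ]]
rim fit [ 0.59170995 -0.06912548  0.06457199] 2886
rib ang -142.17833895033948
```

Wrist and top views agree: wheel centre (0.5917,-0.0695), and the grip point is already right below the tool. Descending and gripping the rim.

```bash
python3 -m inch '[[0,0,-0.04,0,0,0],[0,0,-0.08,0,0,0],[0,0,-0.12,0,0,0],[0,0,-0.15,0,0,0],[0,0,-0.17,0,0,0]]'
python3 -m inch '[[0,0,0,0,0,0],[0,0,0,0,0,0],[0,0,0,0,0,0],[0,0,0,0,0,0],[0,0,0,0,0,0]]' -1
python3 - <<'E'
from h import *
s=robot.get_state(); pic('wrist','w8'); print(s['ee_pos'],s['finger_gap'],s['contact_force'],s['ft_torque'])
E
```

```text
time: 13.78
ee_pos: [0.6428, -0.0317, 0.2504]
eef_rot: [-0.315, 0.949, 0.0, -0.001]
contact_force: [0.6, -0.1, 0.6]
finger_gap: 0.0385
time: 14.4
ee_pos: [0.6429, -0.0318, 0.2522]
eef_rot: [-0.315, 0.949, 0.0, -0.0]
contact_force: [-0.0, -0.9, -4.3]
finger_gap: 0.0098
[ 0.64287935 -0.03179928  0.25224737] 0.00979076170994414 [-0.02318284 -0.89927766 -4.28242739] [-0.24702531  0.03977434 -0.07509806]
```

View pics/w8.png

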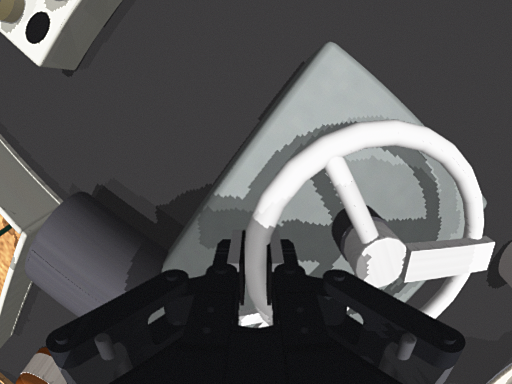

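Rim held (gap 9.8 mm). Working out the arc numbers.

Run:
```python
import numpy as np
a0=np.radians(36.6); r=.064
for k in range(6):
  b=a0-np.radians(25*k)
  print('call',k,[(5*i,round(r*(np.cos(b-np.radians(5*i))-np.cos(b)),4),round(r*(np.sin(b-np.radians(5*i))-np.sin(b)),4)) for i in range(1,6)])
```

```text
call 0 [(5, np.float64(0.0031), np.float64(-0.0046)), (10, np.float64(0.0058), np.float64(-0.0095)), (15, np.float64(0.0081), np.float64(-0.0146)), (20, np.float64(0.01), np.float64(-0.0199)), (25, np.float64(0.0113), np.float64(-0.0253))]
call 1 [(5, np.float64(0.0009), np.float64(-0.0055)), (10, np.float64(0.0013), np.float64(-0.0111)), (15, np.float64(0.0012), np.float64(-0.0167)), (20, np.float64(0.0006), np.float64(-0.0222)), (25, np.float64(-0.0004), np.float64(-0.0277))]
call 2 [(5, np.float64(-0.0015), np.float64(-0.0054)), (10, np.float64(-0.0035), np.float64(-0.0106)), (15, np.float64(-0.006), np.float64(-0.0156)), (20, np.float64(-0.0088), np.float64(-0.0204)), (25, np.float64(-0.0121), np.float64(-0.0249))]
call 3 [(5, np.float64(-0.0037), np.float64(-0.0042)), (10, np.float64(-0.0077), np.float64(-0.0081)), (15, np.float64(-0.012), np.float64(-0.0116)), (20, np.float64(-0.0166), np.float64(-0.0148)), (25, np.float64(-0.0215), np.float64(-0.0175))]
call 4 [(5, np.float64(-0.0051), np.float64(-0.0023)), (10, np.float64(-0.0104), np.float64(-0.0041)), (15, np.float64(-0.0158), np.float64(-0.0055)), (20, np.float64(-0.0213), np.float64(-0.0063)), (25, np.float64(-0.0269), np.float64(-0.0067))]
call 5 [(5, np.float64(-0.0056), np.float64(0.0001)), (10, np.float64(-0.0111), np.float64(0.0007)), (15, np.float64(-0.0166), np.float64(0.0017)), (20, np.float64(-0.022), np.float64(0.0032)), (25, np.float64(-0.0272), np.float64(0.0052))]
```

```bash
python3 -m inch '[[0.0031,-0.0046,0,0,0,-5],[0.0058,-0.0095,0,0,0,-10],[0.0081,-0.0146,0,0,0,-15],[0.01,-0.0199,0,0,0,-20],[0.0113,-0.0253,0,0,0,-25]]'
python3 - <<'E'
from h import *
s=robot.get_state(); pic('top','t9',(220,120,330,220),5);print(s['ee_pos'],s['finger_gap'],s['contact_force'],s['ft_torque'])
E
```

```text
time: 15.08
ee_pos: [0.6541, -0.0567, 0.2522]
eef_rot: [-0.101, 0.995, 0.0, -0.001]
contact_force: [-1.3, 1.0, -3.4]
finger_gap: 0.0104
[ 0.65405871 -0.05666716  0.25222633] 0.010441779281291343 [-1.27473805  0.95367679 -3.35819659] [0.35943362 0.46938758 0.05999767]
```

View pics/t9.png

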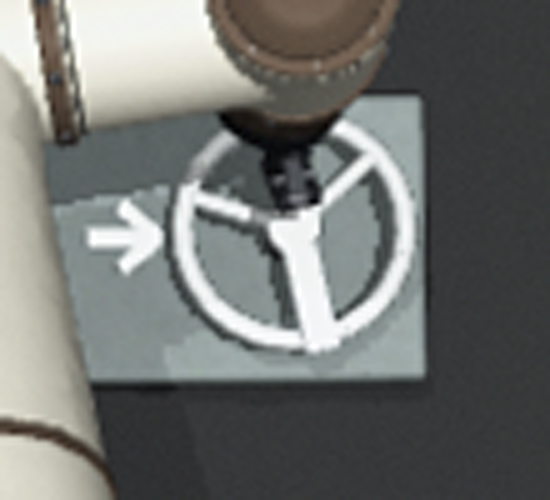

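The wheel follows clockwise; the rib now points to crop (320,345), about -167°. Forces are small. Continuing.

```bash
python3 -m inch '[[0.0009,-0.0055,0,0,0,-5],[0.0013,-0.0111,0,0,0,-10],[0.0012,-0.0167,0,0,0,-15],[0.0006,-0.0222,0,0,0,-20],[-0.0004,-0.0277,0,0,0,-25]]'
python3 -m inch '[[-0.0015,-0.0054,0,0,0,-5],[-0.0035,-0.0106,0,0,0,-10],[-0.006,-0.0156,0,0,0,-15],[-0.0088,-0.0204,0,0,0,-20],[-0.0121,-0.0249,0,0,0,-25]]'
python3 -m inch '[[-0.0037,-0.0042,0,0,0,-5],[-0.0077,-0.0081,0,0,0,-10],[-0.012,-0.0116,0,0,0,-15],[-0.0166,-0.0148,0,0,0,-20],[-0.0215,-0.0175,0,0,0,-25]]'
```

```text
time: 15.75
ee_pos: [0.6536, -0.0842, 0.2522]
eef_rot: [0.116, 0.993, 0.0, -0.001]
contact_force: [-2.7, 2.1, -3.0]
finger_gap: 0.01
time: 16.38
ee_pos: [0.6417, -0.1089, 0.2523]
eef_rot: [0.329, 0.944, 0.0, -0.0]
contact_force: [-2.5, 3.4, -3.9]
finger_gap: 0.0101
time: 17.0
ee_pos: [0.6203, -0.1262, 0.2522]
eef_rot: [0.525, 0.851, 0.001, -0.0]
contact_force: [-0.6, 2.8, -4.8]
finger_gap: 0.0102
```

Run:
```python
from h import *
s=robot.get_state(); pic('top','t10',(220,120,330,220),5);print(s['joint_positions'],s['ee_pos'],s['finger_gap'],s['contact_force'],s['ft_torque'])
```

```text
[ 0.05424971  0.53563188 -0.15804664 -0.00127328 -0.87650693 -1.15933493] [ 0.62034087 -0.12622713  0.25224107] 0.010215389236931039 [-0.58752275  2.83194782 -4.76774646] [0.8750686  0.10690584 0.05499184]
```

View pics/t10.png

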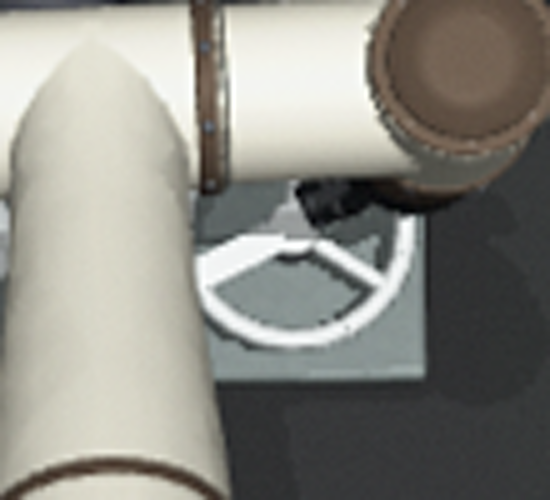

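Rib now near the arrow, about 26° short. One more 25° arc, then measure.

```bash
python3 -m inch '[[-0.0051,-0.0023,0,0,0,-5],[-0.0104,-0.0041,0,0,0,-10],[-0.0158,-0.0055,0,0,0,-15],[-0.0213,-0.0063,0,0,0,-20],[-0.0269,-0.0067,0,0,0,-25]]'
python3 - <<'E'
from h import *
s=robot.get_state(); pic('wrist','w11'); pic('side','s11',(180,130,290,240),5);pic('top','t11',(220,120,330,220),5);print(s['joint_positions'],s['ee_pos'])
E
```

```text
time: 17.68
ee_pos: [0.5937, -0.133, 0.2523]
eef_rot: [0.697, 0.718, 0.001, 0.0]
contact_force: [-0.0, 2.5, -5.1]
finger_gap: 0.0106
[ 4.52674355e-02  5.00616143e-01 -2.23754725e-01 -8.62949389e-04
 -8.45004149e-01 -1.58583233e+00] [ 0.59373736 -0.13298815  0.25226446]
```

View pics/w11.png

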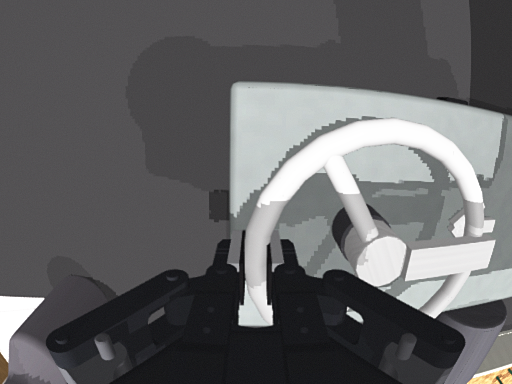

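View pics/t11.png

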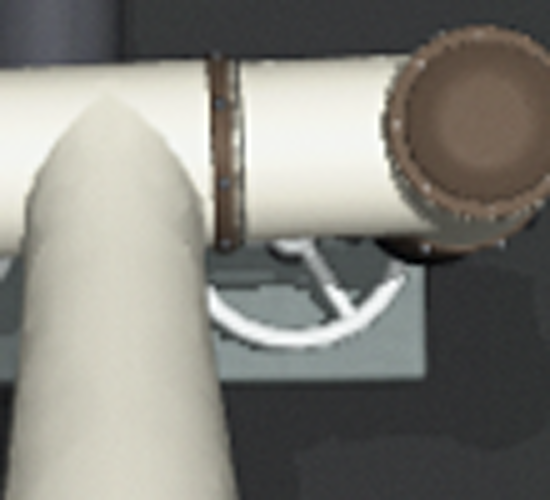

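No slip: the rib looks the same to the wrist camera as at the grip. About 125° turned and about 1.4° remaining; adding it, then releasing, rising and looking.

```bash
python3 -m inch '[[-0.0005,0,0,0,0,-0.5],[-0.0011,0,0,0,0,-1],[-0.0016,0,0,0,0,-1.4],[-0.0016,0,0,0,0,-1.4],[-0.0016,0,0,0,0,-1.4]]'
python3 -m inch '[[0,0,0,0,0,0],[0,0,0,0,0,0],[0,0,0,0,0,0],[0,0,0,0,0,0],[0,0,0,0,0,0]]' -0.1
python3 -m inch '[[0,0,0.02,0,0,0],[0,0,0.06,0,0,0],[0,0,0.11,0,0,0],[0,0,0.15,0,0,0],[0,0,0.17,0,0,0]]'
python3 -m inch '[[0,-0.04,0,0,0,0],[0,-0.09,0,0,0,0],[-0.02,-0.14,0,0,0,0],[-0.06,-0.18,0,0,0,0],[-0.1,-0.2,0,0,0,0]]'
python3 - <<'E'
from h import *
s=robot.get_state(); pic('wrist','w12'); pic('side','s12');pic('top','t12');pic('top','t12z',(170,110,330,220),5);print(s['ee_pos'])
E
```

```text
time: 18.45
ee_pos: [0.5924, -0.1331, 0.2522]
eef_rot: [0.704, 0.71, 0.001, 0.0]
contact_force: [0.5, 5.7, -4.5]
finger_gap: 0.0103
time: 19.08
ee_pos: [0.5919, -0.1339, 0.2523]
eef_rot: [0.705, 0.709, 0.0, 0.0]
contact_force: [0.5, -0.6, 0.1]
finger_gap: 0.0385
time: 19.7
ee_pos: [0.5919, -0.1339, 0.4254]
eef_rot: [0.705, 0.709, 0.001, 0.002]
contact_force: [-0.1, 0.5, -0.6]
finger_gap: 0.0382
time: 20.32
ee_pos: [0.4906, -0.3356, 0.4216]
eef_rot: [0.706, 0.708, -0.0, -0.0]
contact_force: [-0.3, -0.6, -0.2]
finger_gap: 0.0381
[ 0.49056337 -0.33561687  0.42160144]
```

View pics/t12z.png

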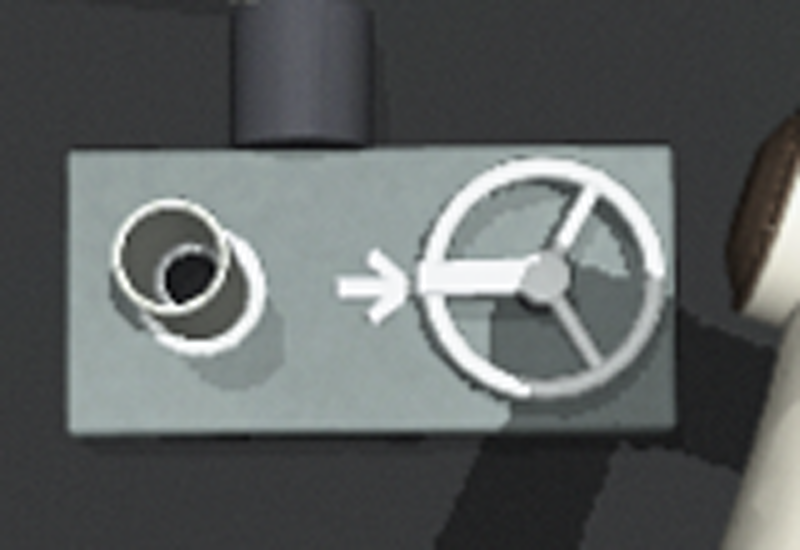

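View pics/s12.png

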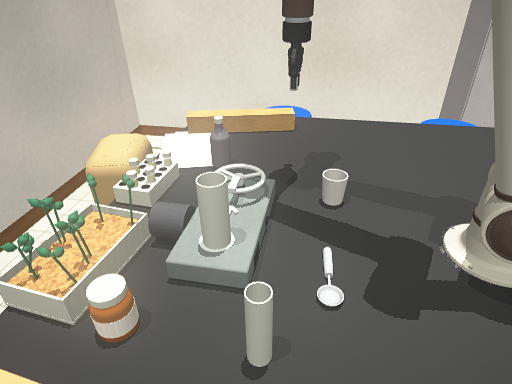

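View pics/w12.png

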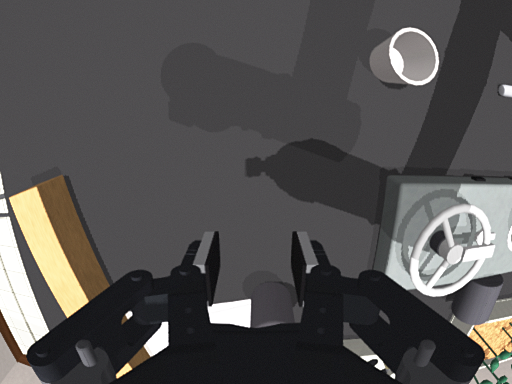

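The rib points at the arrow, with its end at crop (420,277) and the arrow tip at (410,287) before parallax. Measuring, along with the column rim.

Run:
```python
from h import *
from m1 import ell
t=cv2.imread('pics/t12_raw.png'); s=cv2.imread('pics/s12_raw.png'); g=cv2.cvtColor(t,cv2.COLOR_BGR2GRAY)
C=np.array([.5915,-.0697])
def axis(z,x0,x1,y0,y1,th=195):
    ys,xs=np.nonzero(g[y0:y1,x0:x1]>th)
    return onz('top',np.c_[xs+x0,ys+y0],z)[:,:2]
# rib columns between rim inner and hub
P=axis(.107,260,273,156,172)
for y in range(258,0,0) if 0 else []: pass
for x in (258,261,264,267,270,273): 
    col=np.nonzero(g[150:180,x]>205)[0]+150; print(x,col.tolist(),end=' ')
print()
m=P.mean(0); print('rib mid',m,'n',len(P),'rib angle from C',np.degrees(np.arctan2(*(m-C)[::-1])))
A=axis(.061,238,246,160,175); print('arrow shaft mid',A.mean(0),'from C',np.degrees(np.arctan2(*(A.mean(0)-C)[::-1])))
# two-spoke check: angle of the plain spokes
q=lambda p,z:onz('top',np.array(p)/5+[170,110]-.4,z)[0][:2]
for p in((597,185),(600,365)): d=q(p,.097)-C; print('spoke',np.degrees(np.arctan2(*d[::-1])),np.linalg.norm(d))
e=ell(t,188,146,222,176,175,label='col')
T=(190+170,) 
c=np.array([170.5,257])/5+[170,110]-.4; print('col rim at .205',onz('top',c,.205))
es=ell(s,190,165,240,195,185,label='cs')
print('tri',tri(rays('top',c),rays('side',(212.8,180.2))))
for n in('narrow',):
    ell(t,115,195,145,225,150,label='narrow now')
```

```text
258 [153, 154, 155, 156, 157, 158, 159, 160, 161, 162, 163, 164, 165, 166, 167, 168, 169, 170, 171, 172, 173, 174, 175, 176, 177] 261 [150, 151, 152, 153, 162, 163, 164, 165, 166, 167, 168, 177, 178, 179] 264 [150, 162, 163, 164, 165, 166, 167, 168] 267 [162, 163, 164, 165, 166, 167] 270 [162, 163, 164, 165, 166, 167] 273 [162, 163, 164, 165, 166, 167] 
rib mid [ 0.59062207 -0.03333442] n 83 rib angle from C 91.38295546154899
arrow shaft mid [0.5910876  0.03401187] from C 90.22782933963465
spoke -30.340138527175036 0.06082616203351863
spoke -148.2508759256094 0.060049669303766685
col [200.08 174.41] [1.59 3.96] 129 3.46875
col [201.73 166.3 ] [0.76 4.13] 0 1.6875
col [206.23 162.22] [22.13 32.49] 124 475.03125
col [203.71 160.66] [19.67 20.49] 91 317.84375
col rim at .205 [[0.58798594 0.13145624 0.205     ]]
cs [229.4  193.69] [1.61 5.1 ] 98 5.15625
cs [237.46 189.91] [4.02 4.64] 81 13.59375
cs [219.85 177.36] [22.65 45.89] 80 662.9375
cs [210.65 179.03] [12.64 27.9 ] 85 276.6875
cs [226.28 174.31] [ 1.87 13.27] 114 17.3125
cs [195.89 165.57] [ 2.   31.04] 88 34.65625
tri (array([0.5871321 , 0.13151107, 0.20108709]), np.float64(0.002866131893639825))
narrow now [129.64 211.92] [15.38 15.67] 48 188.84375
narrow now [129.64 211.89] [12.72 12.99] 36 129.34375
```

Run:
```python
import cv2
s=cv2.imread('pics/s12_raw.png'); cv2.imwrite('pics/s12z.png',cv2.resize(s[150:270,170:280],None,fx=5,fy=5,interpolation=cv2.INTER_CUBIC))
```

```text
(no output)
```

View pics/s12z.png

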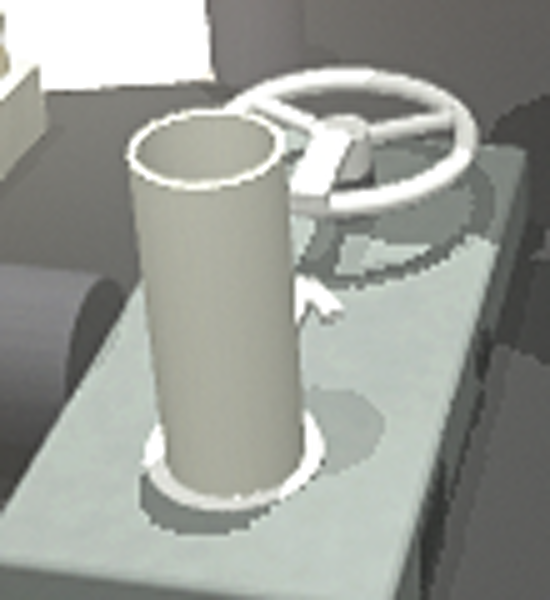

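Rib is about 90.7–91.4° against arrow 90.2–90.7°, so aligned within about 1°. Column rim at (0.588,0.131), z 0.201; this pair of views read 0.146 for the 0.150 rim earlier, so it is home. The narrow tube has not moved. Handing in.

Run:
```python
from rig import robot
print(robot.hand_in(), robot.get_state()['time'])
```

```text
the job is handed in; nothing more can be done
the job is handed in; nothing more can be done
```

The job is handed in: the wide column is on the spigot, and the handwheel's ribbed spoke points at the arrow. The clock read about 20 s of the 72 s allowed, and the arm was clear of everything at the end.

- **Column:** I lowered it in stages and felt contact at 55 mm above its bench height, which is the housing top, with about 7 N at most. After release it stood upright on the flange ring. The two-camera rim height was 201 mm against the expected 205 mm. The same two cameras read the 150 mm rim 4 mm low earlier, so I take the column as fully home.
- **Wheel:** I turned it clockwise about 126° in a single grip, with no slip. The rib measured 91.4° directly and 90.7° from the other two spokes, and the arrow 90.2–90.7°. That is aligned to about 1°, the limit of what I could measure.
- **Disagreements:** The wrist and top views differed by about 3 mm on the column's first position, and I used a point in between.
- **Bystanders:** The narrow tube measured in the same place before and after. I judged the jar, beaker, bottle and scoop unmoved only by eye in the final pictures.

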